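# Pack the lidded tableware set into its fitted crate

### The job

Pack the tableware set for shipping: put the four lidded pots upright into the crate, each seated on the floor of the recess made for it (big round jar in the large round recess, square jar in the square one, butter box in the oblong one, slim salt pot in the small round one). They are fired stoneware, so set each one down rather than dropping it, and leave the two jars without lids standing where they are.

Things in the scene. Friction and masses are not known exactly. Their poses are not given: they have to be found in the camera images.
- jar_round_mid (a point): Loose white stoneware jar, round and straight-sided, 52 mm diameter, 84 mm tall in all: body and flat lid 70 mm, above that a knob 16 mm across and 14 mm high. Its lid is fixed to it: one rigid piece. About 0.2 kg. This point: on its axis, half-way up, 42 mm above its underside; z up.
- jar_square_mid (a point): Loose white stoneware jar, square, 48 x 48 mm, 84 mm tall in all: body and flat lid 70 mm, above that a round knob 16 mm across and 14 mm high. Its lid is fixed to it: one rigid piece. About 0.2 kg. This point: its centre, half-way up, 42 mm above its underside; z up, x and y along its sides.
- butter_box_mid (a point): Loose white stoneware butter box, oblong, 84 x 44 mm, 68 mm tall in all: body and flat lid 56 mm, above that a grip bar 30 x 10 mm and 12 mm high. Its lid is fixed to it: one rigid piece. About 0.25 kg. This point: its centre, half-way up, 34 mm above its underside; x along the 84 mm side, y along the 44 mm side, z up.
- salt_pot_mid (a point): Loose white stoneware salt pot, slim, round and straight-sided, 36 mm diameter, 68 mm tall in all: body and flat lid 56 mm, above that a knob 16 mm across and 12 mm high. Its lid is fixed to it: one rigid piece. About 0.1 kg. This point: on its axis, half-way up, 34 mm above its underside; z up.
- open_round_mid (a point): Loose round white jar WITHOUT a lid: an open hollow cup, 52 mm diameter, 62 mm tall, wall 4 mm. Does not belong in the crate; stays where it stands. This point: on its axis, 31 mm above its underside; z up.
- open_square_mid (a point): Loose square white jar WITHOUT a lid: an open hollow box, 48 x 48 mm, 62 mm tall, wall 4 mm. Does not belong in the crate; stays where it stands. This point: its centre, 31 mm above its underside; z up, x and y along its sides.
- well_round: Fixed cork block 112 x 82 x 18 mm, one of four set two by two (113 and 83 mm apart, order varies) in a fixed wooden crate 244 x 184 mm with walls 24 mm high. In its top, centred, 12 mm deep, lined with pale felt: the large round recess, 68 mm diameter. Origin: centre of its underside, 6 mm above the table; x along the 112 mm side, y along the 82 mm side, z up. Recess floor 6 mm and block top 18 mm above the origin.
- well_square: Fixed cork block 112 x 82 x 18 mm, one of four set two by two (113 and 83 mm apart, order varies) in a fixed wooden crate 244 x 184 mm with walls 24 mm high. In its top, centred, 12 mm deep, lined with pale felt: the square recess, 64 x 64 mm, sides along x and y. Origin: centre of its underside, 6 mm above the table; x along the 112 mm side, y along the 82 mm side, z up. Recess floor 6 mm and block top 18 mm above the origin.
- well_oblong: Fixed cork block 112 x 82 x 18 mm, one of four set two by two (113 and 83 mm apart, order varies) in a fixed wooden crate 244 x 184 mm with walls 24 mm high. In its top, centred, 12 mm deep, lined with pale felt: the oblong recess, 100 mm along x by 60 mm along y. Origin: centre of its underside, 6 mm above the table; x along the 112 mm side, y along the 82 mm side, z up. Recess floor 6 mm and block top 18 mm above the origin.
- well_small: Fixed cork block 112 x 82 x 18 mm, one of four set two by two (113 and 83 mm apart, order varies) in a fixed wooden crate 244 x 184 mm with walls 24 mm high. In its top, centred, 12 mm deep, lined with pale felt: the small round recess, 52 mm diameter. Origin: centre of its underside, 6 mm above the table; x along the 112 mm side, y along the 82 mm side, z up. Recess floor 6 mm and block top 18 mm above the origin.
Not all that is in view belongs to the job. Leave any orange or pink look-alike of the part that bears salt_pot_mid alone.

How it is judged:
By the outcome, as a careful person would: the job done as asked, in the order asked, and still so for the second after the job is handed in, with the robot touching nothing.
It also fails if it takes over 102 s, if anything falls off the work surface, if the arm or the gripper's body presses on something with over 40 N, if the wrist force passes 120 N, or if a joint passes its speed limit or range.

### The arm

A 6-joint arm with a two-finger parallel gripper is mounted at the origin on the work surface. World frame = base frame: x ahead of the robot, y to its left, z up, the work surface at z = 0. Lengths are in m, angles in rad, forces in N, time in s.
With the tool pointing down it reaches from about 0.375 to 0.9 m from the base axis. Payload 3.1 kg.
Tool frame: the origin (TCP) lies at the very end of the fingers, on their centre line; the grasp point (between the pads) lies 19 mm behind it; z points along the fingers, y is the line along which they close (so a half turn about z gives the same grasp; the last joint's range is limited). The gripper opens to 87 mm and grips with 3 to 60 N. Pads are 19 mm wide; open, the fingers measure 117 mm over their backs; the gripper's body (75 mm by 190 mm) begins 51 mm behind the grasp point.
Start: joints at [0.983, 0.527, 1.433, -0, 1.181, -0.178], TCP at [0.249, 0.573, 0.223] pointing down, gripper open.
Joint ranges: [-3.08, 3.08], [-0.75, 2.2], [0.22, 2.44], [-1.43, 4.57], [0, 2.65], [-2.85, 2.85]. Speed limits (rad/s): [2.79, 2.79, 3.14, 3.14, 3.14, 3.14].

### API

Orientations are given as a unit quaternion [x, y, z, w].
In Python, from rig import status, viewer, robot gives the robot as it stands.
- The arm moves only by the tool arm_command, never from a script. Its arguments are lists of equal length, an entry for each row: "delta_rot": the turn, a rotation vector about the tool's x, y, z in degrees, a list of three; "delta_pos": the shift along the tool's x, y, z in m, a list of three; "gripper": the closure, from -1 (fully open) to 1 (shut). In form: {"delta_rot": [[rx, ry, rz], ...], "delta_pos": [[dx, dy, dz], ...], "gripper": [gripper, ...]}. A call has 1 to 12 rows; each row is the pose to reach, as a shift and turn from the pose commanded when the call began, along the tool's axes at that moment; what a row does not reach only later rows make up. A row lasts 1/12 s, in which the tool goes at most 41.7 mm and 7.16 degrees, less where a joint would pass 70% of its speed; a pose out of reach is approached as far as the arm can. A call with a gripper value outside its range is refused whole. The fingers move at their own pace and stop on an object; "grip_force" is the grip in N (left out, the last holds). Time passes only in rows, so rows that repeat a pose let the fingers close. It gives the time, the measured TCP pose, the force, the opening and the grip force at its end, in the units of the state.
- status.get_obs(): the state, without advancing time (a new reading comes with each control period).
- viewer.camera(name): name is "scene" or "top"; returns a dict with "pixels" (420x560x3 uint8, blue, green, red), "fx", "fy", "cx", "cy" (pixels), "pose" (4x4, takes a point from camera to world coordinates). Camera axes: x right, y down, z forward; pixel columns grow to the right and rows downward; lengths in m; the calibration is good to about 2 mm. A picture is of the moment at which its call begins. There is no depth.
- robot.hand_in(): hands the job in; it is judged then, once.
The state is a dict: "time": time; "q": joint angles; "joint_velocities": joint speeds; "joint_torque": joint torques, N m; "position": TCP position; "tool_rot": TCP orientation; "ft_force": force on the tool from outside, world axes, zero at the start; "moment": the same for the moment, N m; "grip_width": finger opening in m; "grip_force": force on a finger pad.
Only numpy, scipy, OpenCV 4.12 (cv2) and the standard library are available. Lean on these libraries where they do the work, as an engineer would, in place of code of your own. Each camera call takes 0.05 s, during which the arm holds its last target. There are 200 camera calls.

## Working session

There is one attempt and no reset: what is moved stays moved. The work goes in short steps, Python scripts to look and compute and a tool call to move; the robot and the scene stay as the last step left them, time stands still between calls to the robot, and variables do not carry over. Pictures are saved under pics/ and viewed, at most 14 in all, crops included, and the job is handed in when it is done.

Besides the shell and the picture viewer there is one more tool, called after ">>>" by a JSON object that holds its "name" and its "arguments", one argument or row to a line. arm_command: Moves the arm, as the interface text tells. Its arguments: {"type":"object","properties":{"delta_rot":{"type":"array","items":{"type":"array","items":{"type":"number"}}},"delta_pos":{"type":"array","items":{"type":"array","items":{"type":"number"}}},"gripper":{"type":"array","items":{"type":"number"}},"grip_force":{"type":"number"}},"required":["delta_rot","delta_pos","gripper"]}

```bash
mkdir -p pics; cat > h.py <<'E'
import numpy as np, cv2
from rig import status, viewer, robot
def cam(n):
    c=viewer.camera(n); c['pixels']=np.array(c['pixels']); return c
def ray(c,u,v,z):
    P=np.array(c['pose']); d=P[:3,:3]@np.array([(u-c['cx'])/c['fx'],(v-c['cy'])/c['fy'],1.0]); o=P[:3,3]
    return o+d*(z-o[2])/d[2]
def proj(c,p):
    P=np.array(c['pose']); q=P[:3,:3].T@(np.array(p)-P[:3,3]); return np.array([c['fx']*q[0]/q[2]+c['cx'],c['fy']*q[1]/q[2]+c['cy']])
E
python3 - <<'E'
from h import *
for n in('top','scene'):
    c=cam(n); cv2.imwrite(f'pics/{n}0.png',c['pixels']); print(n,c['fx'],c['cx'],c['cy'],np.round(c['pose'],3).tolist())
s=status.get_obs(); print(s)
E
```

```text
top 423.53128208217356 279.7126950193549 210.41759420758567 [[-0.139, -0.964, 0.226, 0.305], [-0.99, 0.136, -0.026, 0.059], [-0.006, -0.228, -0.974, 0.939], [0.0, 0.0, 0.0, 1.0]]
scene 380.5436159869528 278.6733576793028 211.17889952755618 [[-0.524, 0.501, -0.688, 1.196], [0.852, 0.299, -0.43, 0.471], [-0.01, -0.812, -0.584, 0.644], [0.0, 0.0, 0.0, 1.0]]
{'time': 0.1, 'q': array([ 9.82519482e-01,  5.28352724e-01,  1.43376611e+00,  2.67513037e-05,
        1.18141427e+00, -1.78481081e-01]), 'joint_velocities': array([-0.00083476, -0.00416982, -0.00548857, -0.00087687, -0.00091044,
        0.0005353 ]), 'joint_torque': array([-2.73335663e-04, -4.40986633e+01, -1.77151734e+01,  6.34569721e-02,
        5.33811806e-02, -4.57799968e-05]), 'position': array([0.24859842, 0.57271559, 0.22168464]), 'tool_rot': array([ 2.03472066e-01,  9.79080271e-01, -8.95165446e-04, -3.74390194e-04]), 'ft_force': array([0.38849278, 0.11404907, 0.58940714]), 'moment': array([0.00062086, 0.03428932, 0.00643923]), 'grip_force': 0.0, 'grip_width': 0.08710797930707533}
```

View pics/top0.png

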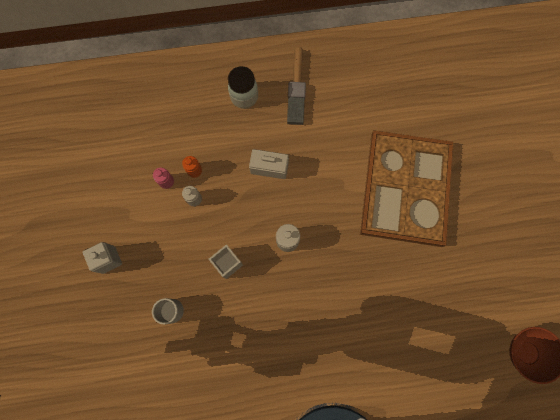

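View pics/scene0.png

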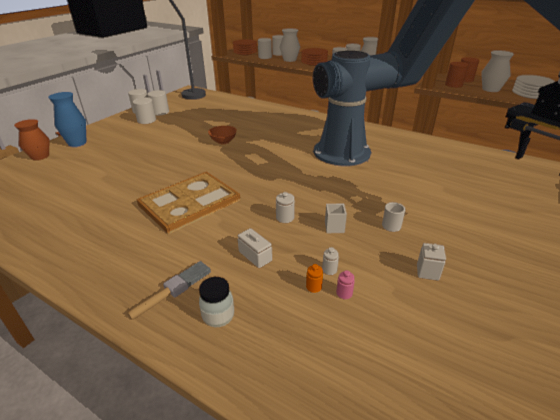

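The top view shows the crate at (407,188). Its recesses are small round (392,160), square (429,166), oblong (388,209) and large round (426,214). The lidded pots are the round jar (288,237), square jar (100,257), butter box (268,163) and salt pot (191,196). The open jars are at (225,262) and (166,311). The scene view confirms this: the knobs are on the four lidded pots.

```bash
python3 - <<'E'
from h import *
im=cv2.imread('pics/top0.png'); 
a=cv2.resize(im[135:285,75:165],None,fx=4,fy=4,interpolation=cv2.INTER_CUBIC)
b=cv2.resize(im[135:285,175:310],None,fx=4,fy=4,interpolation=cv2.INTER_CUBIC)
b2=cv2.resize(im[125:255,355:460],None,fx=4,fy=4,interpolation=cv2.INTER_CUBIC)
cv2.imwrite('pics/crop1.png',b)
cv2.imwrite('pics/crop2.png',np.hstack([a[400:],np.zeros((200,4,3),np.uint8),]) if 0 else a[380:])
hsv=cv2.cvtColor(im,cv2.COLOR_BGR2HSV)
m=((hsv[...,1]<75)&(hsv[...,2]>95)).astype(np.uint8)*255
m[:125]=0;m[330:]=0
n,l,st,ce=cv2.connectedComponentsWithStats(m)
for i in range(1,n):
    if st[i,4]>60:
        cn=max(cv2.findContours((l==i).astype(np.uint8),cv2.RETR_EXTERNAL,cv2.CHAIN_APPROX_NONE)[0],key=len)
        print(st[i],np.round(ce[i],1),np.round(np.r_[cv2.minAreaRect(cn)[0],cv2.minAreaRect(cn)[1],cv2.minAreaRect(cn)[2]],1))
cv2.imwrite('pics/crop3.png',np.hstack([b2, cv2.resize(cv2.cvtColor(m,cv2.COLOR_GRAY2BGR)[125:255,75:165],None,fx=4,fy=4)]))
E
```

```text
[ 83 243  22  26 158] [ 93.2 255.4] [ 95.9 256.3  20.1  21.   63.4]
[160 299  17  24 133] [169.3 310.2] [168.9 310.1  23.6  14.8  81.9]
```

View pics/crop1.png

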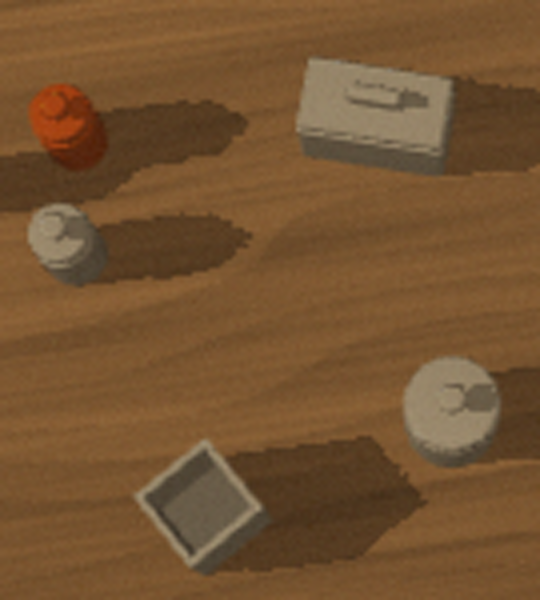

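View pics/crop2.png

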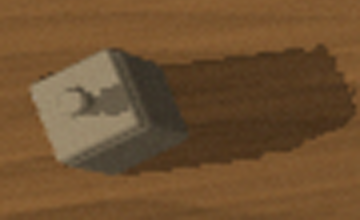

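Crop 1 (4×, origin 175,135): butter lid corners are about (311,58), (453,75), (444,151), (298,128). The round lid centre is about (451,403) and the salt lid centre about (60,235). Crop 2 (origin 75,230): square lid corners are about (30,90), (108,48), (148,124), (66,164).

View pics/crop3.png

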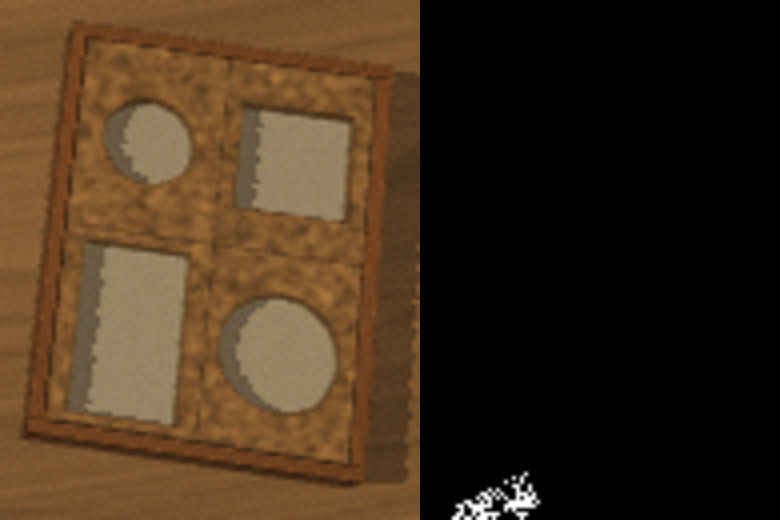

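```bash
python3 - <<'E'
from h import *
c=cam('top')
f=lambda u,v,o,z: ray(c,(u+.5)/4-.5+o[0],(v+.5)/4-.5+o[1],z)[:2]
def quad(P,o,z):
    Q=np.array([f(*p,o,z) for p in P]); e=np.roll(Q,-1,0)-Q
    print(np.round(Q.mean(0),4),'len',np.round(np.linalg.norm(e,axis=1),3),'ang',np.round(np.degrees(np.arctan2(e[:,1],e[:,0])),1))
print('butter');quad([(311,58),(453,75),(444,151),(298,128)],(175,135),.056)
print('square');quad([(30,90),(108,48),(148,124),(66,164)],(75,230),.07)
print('opensq');quad([(206,440),(270,508),(203,572),(136,495)],(175,135),.062)
print('round',f(451,403,(175,135),.07),'knob',f(453,399,(175,135),.084))
print('salt',f(60,235,(175,135),.056),'knob',f(54,224,(175,135),.068))
print('orange',f(62,115,(175,135),.056))
print('openr',ray(c,166,311,.062))
print('pink',ray(c,162,178,.056))
E
```

```text
butter
[0.6263 0.0441] len [0.079 0.044 0.081 0.041] ang [-105.3  165.4   72.5  -17.1]
square
[0.4643 0.4232] len [0.044 0.046 0.045 0.044] ang [ -68.2 -156.2  109.    22.7]
opensq
[0.4196 0.1619] len [0.049 0.047 0.053 0.046] ang [-144.1  126.2   34.3  -59. ]
round [0.45247124 0.02787029] knob [0.45200921 0.02706955]
salt [0.57551897 0.22368552] knob [0.57837613 0.22408023]
orange [0.64363193 0.21639455]
openr [0.33501964 0.29210976 0.062     ]
pink [0.61870283 0.2803447  0.056     ]
```

Crop 3 (origin 355,125) shows these rim centres: small (148,142), square (294,163), oblong (130,333), large round (278,353). The crate's long side runs down the image.

```bash
cat >> h.py <<'E'
def go(x,y,z,yaw=None):
    """delta from current pose to TCP (x,y,z), closing axis at yaw deg (mod 180)"""
    from scipy.spatial.transform import Rotation as R
    s=status.get_obs(); r=R.from_quat(s['tool_rot'])
    d=r.inv().apply(np.array([x,y,z])-s['position'])
    Y=r.as_matrix()[:,1]; cur=np.degrees(np.arctan2(Y[1],Y[0]))
    out=[]
    if yaw is not None:
        a=(yaw-cur+90)%180-90
        tgt=R.from_euler('z',cur+a+90,degrees=True)*R.from_euler('x',180,degrees=True)
        # x axis at cur+a+90, y axis at cur+a, z down
        out=np.round((r.inv()*tgt).as_rotvec(degrees=True),1)
    print('dpos',np.round(d,4),'drot',out,'cur',np.round(s['position'],4),round(cur,1),'q6',round(s['q'][5],2),'w',round(s['grip_width'],4),'t',round(s['time'],2))
E
python3 - <<'E'
from h import *
c=cam('top')
f=lambda u,v,z=.024,o=(355,125): ray(c,(u+.5)/4-.5+o[0],(v+.5)/4-.5+o[1],z)[:2]
W={'small':f(148,142),'square':f(294,163),'oblong':f(130,333),'round':f(278,353)}
for k in W: print(k,np.round(W[k],4))
C=sum(W.values())/4
ex=(W['small']+W['square']-W['oblong']-W['round'])/2; ey=(W['small']+W['oblong']-W['square']-W['round'])/2
print('c',C,np.linalg.norm(ex),np.linalg.norm(ey),np.degrees(np.arctan2(*ex[::-1])),np.degrees(np.arctan2(*ey[::-1])))
a=np.radians((np.degrees(np.arctan2(*ex[::-1]))*113+(np.degrees(np.arctan2(*ey[::-1]))-90)*83)/196)
X=np.array([np.cos(a),np.sin(a)]);Y=np.array([-X[1],X[0]])
for k,i,j in(('small',1,1),('square',1,-1),('oblong',-1,1),('round',-1,-1)): print(k,np.round(C+i*.0565*X+j*.0415*Y,4),np.degrees(a))
go(.4523,.0275,.15,-30)
E
```

```text
small [ 0.599  -0.2338]
square [ 0.575  -0.3132]
oblong [ 0.4905 -0.2017]
round [ 0.4679 -0.2804]
c [ 0.53311968 -0.25725369] 0.11254176400719873 0.0824018813614673 -16.74188406831471 73.57034832376148
small [ 0.5991 -0.2336] -16.609663208404896
square [ 0.5754 -0.3132] -16.609663208404896
oblong [ 0.4908 -0.2013] -16.609663208404896
round [ 0.4671 -0.2809] -16.609663208404896
dpos [-0.404  -0.419   0.0724] drot [ -0.1  -0.1 -83.5] cur [0.2487 0.5729 0.2219] 66.5 q6 -0.18 w 0.087 t 0.2
```

>>> {"name": "arm_command", "arguments": {
  "delta_rot": [
    [0,0,83],
    [0,0,83],
    [0,0,83],
    [0,0,83],
    [0,0,83],
    [0,0,83],
    [0,0,83],
    [0,0,83],
    [0,0,83],
    [0,0,83],
    [0,0,83],
    [0,0,83]
  ],
  "delta_pos": [
    [-0.404,-0.419,0.05],
    [-0.404,-0.419,0.05],
    [-0.404,-0.419,0.05],
    [-0.404,-0.419,0.05],
    [-0.404,-0.419,0.05],
    [-0.404,-0.419,0.05],
    [-0.404,-0.419,0.05],
    [-0.404,-0.419,0.05],
    [-0.404,-0.419,0.05],
    [-0.404,-0.419,0.05],
    [-0.404,-0.419,0.05],
    [-0.404,-0.419,0.05]
  ],
  "gripper": [-1,-1,-1,-1,-1,-1,-1,-1,-1,-1,-1,-1],
  "grip_force": 25
}}

```text
time: 1.2
position: [0.4236, 0.1046, 0.1798]
tool_rot: [0.803, 0.596, 0.0, 0.0]
ft_force: [-0.0, -0.6, -0.4]
grip_width: 0.0871
grip_force: 0.0
```

```bash
python3 -c "
from h import *
go(.4525,.0275,.15,-16.6)"
```

```text
dpos [-0.0655  0.0499  0.0298] drot [ 0.  -0.  -0.2] cur [0.4236 0.1046 0.1798] -16.8 q6 0.28 w 0.0871 t 1.2
```

>>> {"name": "arm_command", "arguments": {
  "delta_rot": [
    [0,0,0],
    [0,0,0],
    [0,0,0],
    [0,0,0],
    [0,0,0]
  ],
  "delta_pos": [
    [-0.065,0.05,0.02],
    [-0.065,0.05,0.02],
    [-0.065,0.05,0.02],
    [-0.065,0.05,0.02],
    [-0.065,0.05,0.02]
  ],
  "gripper": [-1,-1,-1,-1,-1]
}}

```text
time: 1.62
position: [0.452, 0.0301, 0.1595]
tool_rot: [0.802, 0.598, -0.0, -0.001]
ft_force: [0.9, 0.4, -0.3]
grip_width: 0.0871
grip_force: 0.0
```

```bash
python3 -c "
from h import *
go(.4525,.0275,.037,-16.6)"
```

```text
dpos [-0.0024  0.0014  0.1225] drot [-0.1 -0.   0. ] cur [0.452  0.0301 0.1595] -16.6 q6 0.11 w 0.0871 t 1.62
```

>>> {"name": "arm_command", "arguments": {
  "delta_rot": [
    [0,0,0],
    [0,0,0],
    [0,0,0],
    [0,0,0],
    [0,0,0],
    [0,0,0],
    [0,0,0],
    [0,0,0],
    [0,0,0],
    [0,0,0],
    [0,0,0],
    [0,0,0]
  ],
  "delta_pos": [
    [-0.002,0.001,0.03],
    [-0.002,0.001,0.06],
    [-0.002,0.001,0.09],
    [-0.002,0.001,0.11],
    [-0.002,0.001,0.122],
    [-0.002,0.001,0.122],
    [-0.002,0.001,0.122],
    [-0.002,0.001,0.122],
    [-0.002,0.001,0.122],
    [-0.002,0.001,0.122],
    [-0.002,0.001,0.122],
    [-0.002,0.001,0.122]
  ],
  "gripper": [-1,-1,-1,-1,-1,-1,0.6,0.6,0.6,0.6,0.6,0.6],
  "grip_force": 25
}}

```text
time: 2.62
position: [0.4535, 0.0278, 0.0384]
tool_rot: [0.801, 0.598, 0.0, 0.0]
ft_force: [-0.3, -0.3, -0.4]
grip_width: 0.055
grip_force: 0.0
```

```bash
python3 -c "
from h import *
s=status.get_obs();print(s['grip_width'],s['grip_force'],s['ft_force'],s['joint_velocities'])
go(.4525,.0275,.037,-16.6)"
```

```text
0.054999757729441406 0.0 [-0.26908618 -0.31724923 -0.39101893] [-0.00241403  0.00799621 -0.00066219 -0.00104158 -0.00087574  0.00117629]
dpos [-0.0006 -0.0009  0.0014] drot [ 0.1 -0.   0.1] cur [0.4535 0.0278 0.0384] -16.5 q6 0.1 w 0.055 t 2.62
```

>>> {"name": "arm_command", "arguments": {
  "delta_rot": [
    [0,0,0],
    [0,0,0],
    [0,0,0],
    [0,0,0],
    [0,0,0],
    [0,0,0],
    [0,0,0],
    [0,0,0],
    [0,0,0],
    [0,0,0]
  ],
  "delta_pos": [
    [0,0,0],
    [0,0,0],
    [0,0,0],
    [0,0,-0.02],
    [0,0,-0.05],
    [0,0,-0.08],
    [0,0,-0.11],
    [0,0,-0.12],
    [0,0,-0.12],
    [0,0,-0.12]
  ],
  "gripper": [0.6,0.6,0.6,0.6,0.6,0.6,0.6,0.6,0.6,0.6]
}}

```text
time: 3.45
position: [0.4528, 0.0278, 0.1578]
tool_rot: [0.801, 0.598, 0.0, 0.0]
ft_force: [-0.8, -0.4, -1.5]
grip_width: 0.0511
grip_force: 25.0
```

```bash
python3 -c "
from h import *
s=status.get_obs();print(s['grip_width'],s['grip_force'],s['ft_force'])
go(.4671,-.2809,.158,-16.6)"
```

```text
0.05105995420097124 24.999694672005717 [-0.79789483 -0.36804413 -1.48553699]
dpos [-2.920e-01  1.013e-01 -2.000e-04] drot [0.  0.  0.1] cur [0.4528 0.0278 0.1578] -16.5 q6 0.1 w 0.0511 t 3.45
```

>>> {"name": "arm_command", "arguments": {
  "delta_rot": [
    [0,0,0],
    [0,0,0],
    [0,0,0],
    [0,0,0],
    [0,0,0],
    [0,0,0],
    [0,0,0],
    [0,0,0],
    [0,0,0],
    [0,0,0],
    [0,0,0],
    [0,0,0]
  ],
  "delta_pos": [
    [-0.02,0.007,0],
    [-0.05,0.017,0],
    [-0.085,0.03,0],
    [-0.12,0.042,0],
    [-0.155,0.054,0],
    [-0.19,0.066,0],
    [-0.225,0.078,0],
    [-0.26,0.09,0],
    [-0.28,0.097,0],
    [-0.292,0.101,0],
    [-0.292,0.101,0],
    [-0.292,0.101,0]
  ],
  "gripper": [0.6,0.6,0.6,0.6,0.6,0.6,0.6,0.6,0.6,0.6,0.6,0.6]
}}

```text
time: 4.45
position: [0.466, -0.2794, 0.1561]
tool_rot: [0.801, 0.598, -0.0, -0.002]
ft_force: [0.8, -0.0, -0.8]
grip_width: 0.0512
grip_force: 25.0
```

```bash
python3 -c "
from h import *
go(.4671,-.2809,.0504,-16.6)
c=cam('top');im=c['pixels'];x,y=map(int,proj(c,(.4671,-.2809,.1)));cv2.imwrite('pics/p1.png',cv2.resize(im[90:290,330:530],None,fx=3,fy=3,interpolation=cv2.INTER_CUBIC))"
```

```text
dpos [-0.0013  0.0019  0.1057] drot [-0.2 -0.2  0.1] cur [ 0.466  -0.2794  0.1561] -16.5 q6 -0.46 w 0.0512 t 4.45
```

View pics/p1.png

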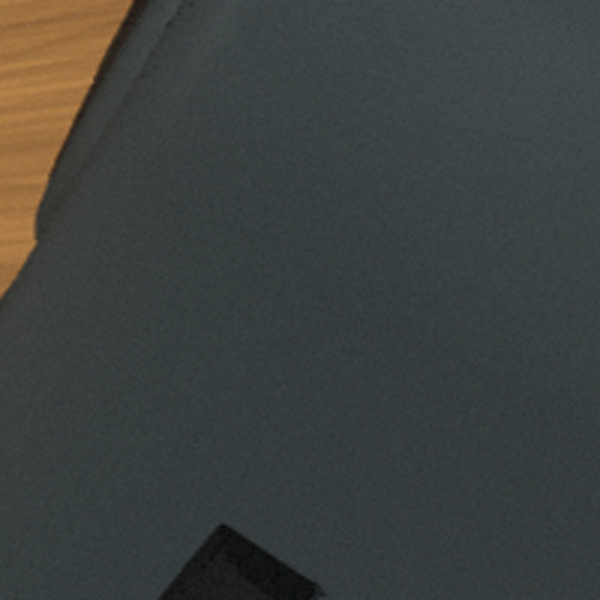

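The arm blocks the top view of the crate here, so I'll lower on the measured numbers and watch the force.

>>> {"name": "arm_command", "arguments": {
  "delta_rot": [
    [0,0,0],
    [0,0,0],
    [0,0,0],
    [0,0,0],
    [0,0,0],
    [0,0,0],
    [0,0,0],
    [0,0,0],
    [0,0,0],
    [0,0,0],
    [0,0,0]
  ],
  "delta_pos": [
    [-0.001,0.002,0.02],
    [-0.001,0.002,0.045],
    [-0.001,0.002,0.065],
    [-0.001,0.002,0.08],
    [-0.001,0.002,0.088],
    [-0.001,0.002,0.093],
    [-0.001,0.002,0.097],
    [-0.001,0.002,0.1],
    [-0.001,0.002,0.102],
    [-0.001,0.002,0.103],
    [-0.001,0.002,0.103]
  ],
  "gripper": [0.6,0.6,0.6,0.6,0.6,0.6,0.6,0.6,0.6,0.6,0.6]
}}

```text
time: 5.42
position: [0.469, -0.2825, 0.0551]
tool_rot: [0.801, 0.598, 0.0, 0.0]
ft_force: [-0.5, -0.3, -1.4]
grip_width: 0.0512
grip_force: 25.0
```

```bash
python3 -c "
from h import *
s=status.get_obs();print(s['ft_force'])
go(.4671,-.2809,.0504,-16.6)"
```

```text
[-0.51278849 -0.29613944 -1.36219866]
dpos [ 0.001  -0.0022  0.0047] drot [0.  0.  0.1] cur [ 0.469  -0.2825  0.0551] -16.5 q6 -0.46 w 0.0512 t 5.42
```

>>> {"name": "arm_command", "arguments": {
  "delta_rot": [
    [0,0,0],
    [0,0,0],
    [0,0,0],
    [0,0,0],
    [0,0,0],
    [0,0,0]
  ],
  "delta_pos": [
    [0.001,-0.001,0.001],
    [0.001,-0.001,0.002],
    [0.001,-0.001,0.003],
    [0.001,-0.001,0.004],
    [0.001,-0.001,0.0045],
    [0.001,-0.001,0.0045]
  ],
  "gripper": [0.6,0.6,0.6,0.6,0.6,0.6]
}}

```text
time: 5.92
position: [0.4681, -0.2812, 0.0503]
tool_rot: [0.801, 0.598, -0.0, -0.0]
ft_force: [-0.3, -0.4, 0.0]
grip_width: 0.0513
grip_force: 25.0
```

>>> {"name": "arm_command", "arguments": {
  "delta_rot": [
    [0,0,0],
    [0,0,0],
    [0,0,0]
  ],
  "delta_pos": [
    [0,0,0.0005],
    [0,0,0.001],
    [0,0,0.001]
  ],
  "gripper": [0.6,0.6,0.6]
}}

```text
time: 6.17
position: [0.4681, -0.2811, 0.0503]
tool_rot: [0.801, 0.599, -0.0, 0.0]
ft_force: [-1.2, 1.3, 6.0]
grip_width: 0.0509
grip_force: 25.0
```

Contact is confirmed at +6 N. I'll release to a partial opening and rise.

>>> {"name": "arm_command", "arguments": {
  "delta_rot": [
    [0,0,0],
    [0,0,0],
    [0,0,0],
    [0,0,0],
    [0,0,0],
    [0,0,0],
    [0,0,0],
    [0,0,0],
    [0,0,0],
    [0,0,0],
    [0,0,0],
    [0,0,0]
  ],
  "delta_pos": [
    [0,0,-0.001],
    [0,0,-0.001],
    [0,0,-0.001],
    [0,0,-0.001],
    [0,0,-0.001],
    [0,0,-0.001],
    [0,0,-0.02],
    [0,0,-0.05],
    [0,0,-0.09],
    [0,0,-0.13],
    [0,0,-0.14],
    [0,0,-0.14]
  ],
  "gripper": [-0.6,-0.6,-0.6,-0.6,-0.6,-0.6,-0.6,-0.6,-0.6,-1,-1,-1]
}}

```text
time: 7.17
position: [0.4701, -0.2828, 0.1929]
tool_rot: [0.801, 0.599, 0.001, 0.004]
ft_force: [0.2, -0.1, 0.7]
grip_width: 0.082
grip_force: 0.0
```

```bash
python3 -c "
from h import *
go(.4643,.4232,.19,-67)
go(.4643,.4232,.19,22)"
```

```text
dpos [ 0.6754 -0.2057 -0.0013] drot [ 0.5  0.  50.5] cur [ 0.4701 -0.2828  0.1929] -16.5 q6 -0.46 w 0.082 t 7.17
dpos [ 0.6754 -0.2057 -0.0013] drot [  0.4   0.4 -38.5] cur [ 0.4701 -0.2828  0.1929] -16.5 q6 -0.46 w 0.082 t 7.17
```

>>> {"name": "arm_command", "arguments": {
  "delta_rot": [
    [0,0,-4],
    [0,0,-8],
    [0,0,-12],
    [0,0,-16],
    [0,0,-20],
    [0,0,-24],
    [0,0,-28],
    [0,0,-32],
    [0,0,-35],
    [0,0,-38],
    [0,0,-38],
    [0,0,-38]
  ],
  "delta_pos": [
    [0.675,-0.206,0],
    [0.675,-0.206,0],
    [0.675,-0.206,0],
    [0.675,-0.206,0],
    [0.675,-0.206,0],
    [0.675,-0.206,0],
    [0.675,-0.206,0],
    [0.675,-0.206,0],
    [0.675,-0.206,0],
    [0.675,-0.206,0],
    [0.675,-0.206,0],
    [0.675,-0.206,0]
  ],
  "gripper": [-1,-1,-1,-1,-1,-1,-1,-1,-1,-1,-1,-1]
}}

```text
time: 8.17
position: [0.4619, 0.2206, 0.1871]
tool_rot: [0.563, 0.827, -0.002, -0.001]
ft_force: [1.2, -0.8, -0.1]
grip_width: 0.0868
grip_force: 0.0
```

```bash
python3 -c "
from h import *
go(.4643,.4232,.16,22)"
```

```text
dpos [0.1876 0.0767 0.0269] drot [-0.2 -0.  -0.5] cur [0.4619 0.2206 0.1871] 21.5 q6 -0.15 w 0.0868 t 8.17
```

>>> {"name": "arm_command", "arguments": {
  "delta_rot": [
    [0,0,0],
    [0,0,0],
    [0,0,0],
    [0,0,0],
    [0,0,0],
    [0,0,0],
    [0,0,0],
    [0,0,0],
    [0,0,0]
  ],
  "delta_pos": [
    [0.036,0.015,0.005],
    [0.072,0.03,0.01],
    [0.108,0.045,0.015],
    [0.144,0.06,0.02],
    [0.17,0.07,0.025],
    [0.182,0.075,0.025],
    [0.182,0.075,0.025],
    [0.182,0.075,0.025],
    [0.182,0.075,0.025]
  ],
  "gripper": [-1,-1,-1,-1,-1,-1,-1,-1,-1]
}}

```text
time: 8.92
position: [0.4664, 0.4138, 0.1634]
tool_rot: [0.563, 0.826, -0.001, -0.0]
ft_force: [-1.2, 0.3, -0.6]
grip_width: 0.0875
grip_force: 0.0
```

```bash
python3 -c "
from h import *
go(.4643,.4232,.038,22)"
```

```text
dpos [0.0097 0.0019 0.1254] drot [-0.2  0.1 -0.5] cur [0.4664 0.4138 0.1634] 21.5 q6 0.17 w 0.0875 t 8.92
```

>>> {"name": "arm_command", "arguments": {
  "delta_rot": [
    [0,0,0],
    [0,0,0],
    [0,0,0],
    [0,0,0],
    [0,0,0],
    [0,0,0],
    [0,0,0],
    [0,0,0],
    [0,0,0],
    [0,0,0],
    [0,0,0],
    [0,0,0]
  ],
  "delta_pos": [
    [0.01,0.002,0.01],
    [0.01,0.002,0.04],
    [0.01,0.002,0.07],
    [0.01,0.002,0.1],
    [0.01,0.002,0.12],
    [0.01,0.002,0.125],
    [0.01,0.002,0.125],
    [0.01,0.002,0.125],
    [0.01,0.002,0.125],
    [0.01,0.002,0.125],
    [0.01,0.002,0.125],
    [0.01,0.002,0.125]
  ],
  "gripper": [-1,-1,-1,-1,-1,-1,-1,0.6,0.6,0.6,0.6,0.6]
}}

```text
time: 9.92
position: [0.4656, 0.4261, 0.0405]
tool_rot: [0.563, 0.827, 0.001, 0.0]
ft_force: [-0.6, -0.4, 0.4]
grip_width: 0.0616
grip_force: 0.0
```

>>> {"name": "arm_command", "arguments": {
  "delta_rot": [
    [0,0,0],
    [0,0,0],
    [0,0,0],
    [0,0,0],
    [0,0,0],
    [0,0,0]
  ],
  "delta_pos": [
    [0,0,0],
    [0,0,0],
    [0,0,0],
    [0,0,0],
    [0,0,0],
    [0,0,0]
  ],
  "gripper": [0.6,0.6,0.6,0.6,0.6,0.6]
}}

```text
time: 10.42
position: [0.4659, 0.4263, 0.0399]
tool_rot: [0.563, 0.827, 0.001, 0.0]
ft_force: [2.2, 1.9, 3.2]
grip_width: 0.048
grip_force: 24.7
```

>>> {"name": "arm_command", "arguments": {
  "delta_rot": [
    [0,0,0],
    [0,0,0],
    [0,0,0],
    [0,0,0],
    [0,0,0],
    [0,0,0],
    [0,0,0],
    [0,0,0]
  ],
  "delta_pos": [
    [0,0,-0.01],
    [0,0,-0.03],
    [0,0,-0.06],
    [0,0,-0.09],
    [0,0,-0.12],
    [0,0,-0.14],
    [0,0,-0.14],
    [0,0,-0.14]
  ],
  "gripper": [0.6,0.6,0.6,0.6,0.6,0.6,0.6,0.6]
}}

```text
time: 11.08
position: [0.4645, 0.4254, 0.1796]
tool_rot: [0.563, 0.827, -0.0, 0.0]
ft_force: [-0.2, -0.6, -3.3]
grip_width: 0.0483
grip_force: 24.7
```

```bash
python3 -c "
from h import *
go(.5754,-.3132,.18,-16.6)
c=cam('scene');cv2.imwrite('pics/s2.png',c['pixels'])"
```

```text
dpos [-7.278e-01 -1.678e-01 -3.000e-04] drot [-0.   0.  38.1] cur [0.4645 0.4254 0.1796] 21.5 q6 0.19 w 0.0483 t 11.08
```

View pics/s2.png

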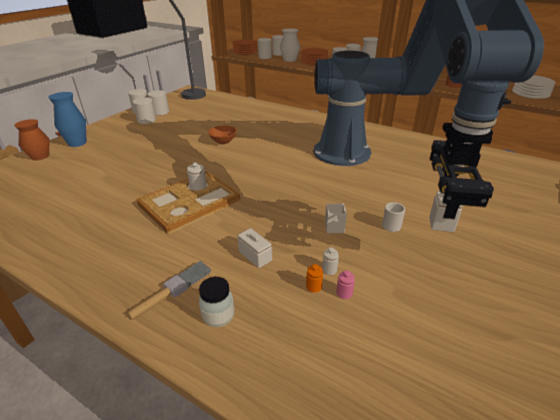

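The round jar stands in the large round recess at (197,177), and the square jar is lifted at (447,212).

>>> {"name": "arm_command", "arguments": {
  "delta_rot": [
    [0,0,2],
    [0,0,5],
    [0,0,9],
    [0,0,13],
    [0,0,17],
    [0,0,21],
    [0,0,25],
    [0,0,29],
    [0,0,33],
    [0,0,36],
    [0,0,38],
    [0,0,38]
  ],
  "delta_pos": [
    [-0.015,-0.003,0],
    [-0.045,-0.01,0],
    [-0.08,-0.018,0],
    [-0.115,-0.026,0],
    [-0.15,-0.034,0],
    [-0.185,-0.042,0],
    [-0.22,-0.05,0],
    [-0.255,-0.058,0],
    [-0.29,-0.066,0],
    [-0.325,-0.074,0],
    [-0.36,-0.082,0],
    [-0.395,-0.09,0]
  ],
  "gripper": [0.6,0.6,0.6,0.6,0.6,0.6,0.6,0.6,0.6,0.6,0.6,0.6]
}}

```text
time: 12.13
position: [0.5239, 0.0229, 0.1771]
tool_rot: [0.802, 0.597, -0.002, -0.002]
ft_force: [0.2, 0.3, -1.9]
grip_width: 0.0477
grip_force: 24.7
```

```bash
python3 -c "
from h import *
go(.5754,-.3132,.18,-16.6)"
```

```text
dpos [-0.3073  0.1456 -0.0033] drot [-0.3  0.1 -0. ] cur [0.5239 0.0229 0.1771] -16.6 q6 0.12 w 0.0477 t 12.13
```

>>> {"name": "arm_command", "arguments": {
  "delta_rot": [
    [0,0,0],
    [0,0,0],
    [0,0,0],
    [0,0,0],
    [0,0,0],
    [0,0,0],
    [0,0,0],
    [0,0,0],
    [0,0,0],
    [0,0,0],
    [0,0,0],
    [0,0,0]
  ],
  "delta_pos": [
    [-0.033,0.016,0],
    [-0.066,0.031,0],
    [-0.099,0.047,0],
    [-0.132,0.063,0],
    [-0.165,0.078,0],
    [-0.198,0.094,0],
    [-0.231,0.109,0],
    [-0.264,0.125,0],
    [-0.29,0.138,0],
    [-0.307,0.146,0],
    [-0.307,0.146,0],
    [-0.307,0.146,0]
  ],
  "gripper": [0.6,0.6,0.6,0.6,0.6,0.6,0.6,0.6,0.6,0.6,0.6,0.6]
}}

```text
time: 13.13
position: [0.5768, -0.3113, 0.1764]
tool_rot: [0.802, 0.597, -0.001, -0.003]
ft_force: [0.2, 0.3, -2.3]
grip_width: 0.048
grip_force: 24.7
```

```bash
python3 -c "
from h import *
go(.5754,-.3132,.052,-16.6)"
```

```text
dpos [-2.500e-03 -1.000e-04  1.244e-01] drot [-0.3 -0.1 -0.1] cur [ 0.5768 -0.3113  0.1764] -16.7 q6 -0.37 w 0.048 t 13.13
```

>>> {"name": "arm_command", "arguments": {
  "delta_rot": [
    [0,0,0],
    [0,0,0],
    [0,0,0],
    [0,0,0],
    [0,0,0],
    [0,0,0],
    [0,0,0],
    [0,0,0],
    [0,0,0],
    [0,0,0],
    [0,0,0],
    [0,0,0]
  ],
  "delta_pos": [
    [-0.002,0,0.015],
    [-0.002,0,0.04],
    [-0.002,0,0.065],
    [-0.002,0,0.085],
    [-0.002,0,0.1],
    [-0.002,0,0.108],
    [-0.002,0,0.112],
    [-0.002,0,0.115],
    [-0.002,0,0.117],
    [-0.002,0,0.119],
    [-0.002,0,0.12],
    [-0.002,0,0.12]
  ],
  "gripper": [0.6,0.6,0.6,0.6,0.6,0.6,0.6,0.6,0.6,0.6,0.6,0.6]
}}

```text
time: 14.13
position: [0.5788, -0.3126, 0.0598]
tool_rot: [0.801, 0.598, 0.0, 0.0]
ft_force: [0.3, -0.6, -2.2]
grip_width: 0.0483
grip_force: 24.7
```

```bash
python3 -c "
from h import *
go(.5754,-.3132,.052,-16.6)"
```

```text
dpos [-0.0015 -0.0031  0.0078] drot [0.  0.  0.1] cur [ 0.5788 -0.3126  0.0598] -16.5 q6 -0.38 w 0.0483 t 14.13
```

>>> {"name": "arm_command", "arguments": {
  "delta_rot": [
    [0,0,0],
    [0,0,0],
    [0,0,0],
    [0,0,0],
    [0,0,0],
    [0,0,0],
    [0,0,0],
    [0,0,0],
    [0,0,0]
  ],
  "delta_pos": [
    [-0.001,-0.002,0.002],
    [-0.001,-0.002,0.004],
    [-0.001,-0.002,0.005],
    [-0.001,-0.002,0.006],
    [-0.001,-0.002,0.007],
    [-0.001,-0.002,0.0075],
    [-0.001,-0.002,0.008],
    [-0.001,-0.002,0.008],
    [-0.001,-0.002,0.008]
  ],
  "gripper": [0.6,0.6,0.6,0.6,0.6,0.6,0.6,0.6,0.6]
}}

```text
time: 14.88
position: [0.5763, -0.3129, 0.0519]
tool_rot: [0.801, 0.598, -0.0, 0.0]
ft_force: [-2.3, 1.0, 4.1]
grip_width: 0.0483
grip_force: 24.7
```

>>> {"name": "arm_command", "arguments": {
  "delta_rot": [
    [0,0,0],
    [0,0,0],
    [0,0,0],
    [0,0,0],
    [0,0,0],
    [0,0,0],
    [0,0,0],
    [0,0,0],
    [0,0,0],
    [0,0,0],
    [0,0,0],
    [0,0,0]
  ],
  "delta_pos": [
    [0,0,-0.001],
    [0,0,-0.001],
    [0,0,-0.001],
    [0,0,-0.001],
    [0,0,-0.001],
    [0,0,-0.001],
    [0,0,-0.02],
    [0,0,-0.05],
    [0,0,-0.09],
    [0,0,-0.12],
    [0,0,-0.13],
    [0,0,-0.13]
  ],
  "gripper": [-0.6,-0.6,-0.6,-0.6,-0.6,-0.6,-0.6,-0.6,-0.6,-1,-1,-1]
}}

```text
time: 15.88
position: [0.5783, -0.3143, 0.1851]
tool_rot: [0.801, 0.598, 0.001, 0.004]
ft_force: [0.6, 0.1, -0.6]
grip_width: 0.0817
grip_force: 0.0
```

```bash
python3 -c "
from h import *
go(.6263,.0441,.15,-16)"
```

```text
dpos [ 0.3574 -0.0558  0.0337] drot [ 0.4  0.2 -0.5] cur [ 0.5783 -0.3143  0.1851] -16.5 q6 -0.38 w 0.0817 t 15.88
```

>>> {"name": "arm_command", "arguments": {
  "delta_rot": [
    [0,0,0],
    [0,0,0],
    [0,0,0],
    [0,0,0],
    [0,0,0],
    [0,0,0],
    [0,0,0],
    [0,0,0],
    [0,0,0],
    [0,0,0],
    [0,0,0],
    [0,0,0]
  ],
  "delta_pos": [
    [0.357,-0.056,0.02],
    [0.357,-0.056,0.02],
    [0.357,-0.056,0.02],
    [0.357,-0.056,0.02],
    [0.357,-0.056,0.02],
    [0.357,-0.056,0.02],
    [0.357,-0.056,0.02],
    [0.357,-0.056,0.02],
    [0.357,-0.056,0.02],
    [0.357,-0.056,0.02],
    [0.357,-0.056,0.02],
    [0.357,-0.056,0.02]
  ],
  "gripper": [-1,-1,-1,-1,-1,-1,-1,-1,-1,-1,-1,-1]
}}

```text
time: 16.88
position: [0.6228, 0.0451, 0.1596]
tool_rot: [0.801, 0.599, -0.001, -0.001]
ft_force: [0.5, 0.1, 0.2]
grip_width: 0.0873
grip_force: 0.0
```

```bash
python3 -c "
from h import *
go(.6263,.0441,.03,-16)"
```

```text
dpos [1.000e-04 4.000e-03 1.296e-01] drot [-0.2  0.1 -0.4] cur [0.6228 0.0451 0.1596] -16.4 q6 0.18 w 0.0873 t 16.88
```

>>> {"name": "arm_command", "arguments": {
  "delta_rot": [
    [0,0,0],
    [0,0,0],
    [0,0,0],
    [0,0,0],
    [0,0,0],
    [0,0,0],
    [0,0,0],
    [0,0,0],
    [0,0,0],
    [0,0,0],
    [0,0,0],
    [0,0,0]
  ],
  "delta_pos": [
    [0,0.003,0.02],
    [0,0.003,0.05],
    [0,0.003,0.08],
    [0,0.003,0.11],
    [0,0.003,0.126],
    [0,0.003,0.132],
    [0,0.003,0.132],
    [0,0.003,0.132],
    [0,0.003,0.132],
    [0,0.003,0.132],
    [0,0.003,0.132],
    [0,0.003,0.132]
  ],
  "gripper": [-1,-1,-1,-1,-1,-1,0.7,0.7,0.7,0.7,0.7,0.7],
  "grip_force": 30
}}

```text
time: 17.88
position: [0.6274, 0.0445, 0.0304]
tool_rot: [0.801, 0.599, 0.001, 0.001]
ft_force: [-0.2, -0.1, -0.6]
grip_width: 0.0549
grip_force: 0.0
```

>>> {"name": "arm_command", "arguments": {
  "delta_rot": [
    [0,0,0],
    [0,0,0],
    [0,0,0],
    [0,0,0],
    [0,0,0],
    [0,0,0]
  ],
  "delta_pos": [
    [0,0,0],
    [0,0,0],
    [0,0,0],
    [0,0,0],
    [0,0,0],
    [0,0,0]
  ],
  "gripper": [0.7,0.7,0.7,0.7,0.7,0.7]
}}

```text
time: 18.38
position: [0.6278, 0.0445, 0.03]
tool_rot: [0.801, 0.599, 0.001, 0.001]
ft_force: [1.5, -0.2, 5.2]
grip_width: 0.0437
grip_force: 29.9
```

>>> {"name": "arm_command", "arguments": {
  "delta_rot": [
    [0,0,0],
    [0,0,0],
    [0,0,0],
    [0,0,0],
    [0,0,0],
    [0,0,0],
    [0,0,0],
    [0,0,0]
  ],
  "delta_pos": [
    [0,0,-0.01],
    [0,0,-0.03],
    [0,0,-0.06],
    [0,0,-0.09],
    [0,0,-0.12],
    [0,0,-0.14],
    [0,0,-0.14],
    [0,0,-0.14]
  ],
  "gripper": [0.7,0.7,0.7,0.7,0.7,0.7,0.7,0.7]
}}

```text
time: 19.05
position: [0.6261, 0.0446, 0.1695]
tool_rot: [0.801, 0.598, -0.0, -0.0]
ft_force: [-0.2, 0.0, -2.6]
grip_width: 0.0438
grip_force: 29.9
```

```bash
python3 -c "
from h import *
go(.4908,-.2013,.17,73.4)
go(.4908,-.2013,.17,73.6)
c=cam('scene');t=cam('top');cv2.imwrite('pics/s3.png',np.hstack([cv2.resize(c['pixels'][130:330,120:380],None,fx=1.5,fy=1.5),cv2.resize(t['pixels'][110:310,200:460],None,fx=1.5,fy=1.5)]))"
```

```text
dpos [-0.2742 -0.06   -0.0005] drot [ -0.   -0.  -89.9] cur [0.6261 0.0446 0.1695] -16.5 q6 0.18 w 0.0438 t 19.05
dpos [-0.2742 -0.06   -0.0005] drot [-0.   0.  89.9] cur [0.6261 0.0446 0.1695] -16.5 q6 0.18 w 0.0438 t 19.05
```

View pics/s3.png

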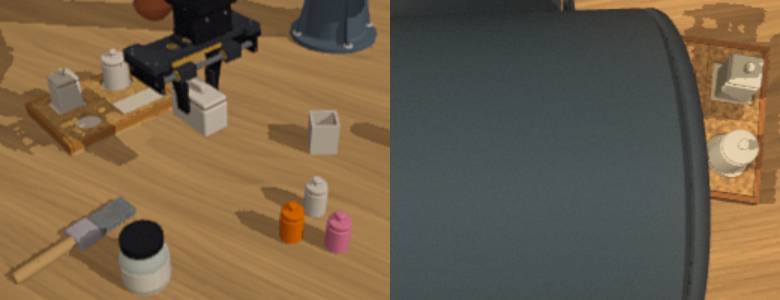

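Both jars stand upright in their recesses, and the butter box is held level, centred between the fingers. Next I turn it 90° and carry it to the oblong recess.

>>> {"name": "arm_command", "arguments": {
  "delta_rot": [
    [0,0,4],
    [0,0,10],
    [0,0,17],
    [0,0,24],
    [0,0,31],
    [0,0,38],
    [0,0,45],
    [0,0,52],
    [0,0,59],
    [0,0,66],
    [0,0,73],
    [0,0,80]
  ],
  "delta_pos": [
    [-0.01,-0.002,0],
    [-0.03,-0.006,0],
    [-0.055,-0.012,0],
    [-0.08,-0.018,0],
    [-0.105,-0.023,0],
    [-0.13,-0.028,0],
    [-0.155,-0.034,0],
    [-0.18,-0.04,0],
    [-0.205,-0.045,0],
    [-0.23,-0.05,0],
    [-0.25,-0.055,0],
    [-0.265,-0.058,0]
  ],
  "gripper": [0.7,0.7,0.7,0.7,0.7,0.7,0.7,0.7,0.7,0.7,0.7,0.7]
}}

```text
time: 20.15
position: [0.4933, -0.1937, 0.1669]
tool_rot: [0.998, -0.06, -0.003, -0.001]
ft_force: [-0.1, 0.0, -2.8]
grip_width: 0.0437
grip_force: 29.9
```

```bash
python3 -c "
from h import *
go(.4908,-.2013,.16,73.6)"
```

```text
dpos [-0.0015  0.0079  0.0069] drot [-0.1  0.3  9.5] cur [ 0.4933 -0.1937  0.1669] -96.9 q6 1.11 w 0.0437 t 20.15
```

>>> {"name": "arm_command", "arguments": {
  "delta_rot": [
    [0,0,5],
    [0,0,9.5],
    [0,0,9.5],
    [0,0,9.5],
    [0,0,9.5]
  ],
  "delta_pos": [
    [-0.001,0.008,0],
    [-0.001,0.008,0],
    [-0.001,0.008,0],
    [-0.001,0.008,0],
    [-0.001,0.008,0]
  ],
  "gripper": [0.7,0.7,0.7,0.7,0.7]
}}

```text
time: 20.57
position: [0.4933, -0.2002, 0.168]
tool_rot: [0.99, -0.138, -0.001, -0.001]
ft_force: [-0.4, 0.1, -3.0]
grip_width: 0.0437
grip_force: 29.9
```

```bash
python3 -c "
from h import *
go(.4908,-.2013,.042,73.4)"
```

```text
dpos [-0.0017  0.0019  0.126 ] drot [-0.1  0.2  0.7] cur [ 0.4933 -0.2002  0.168 ] -105.9 q6 1.25 w 0.0437 t 20.57
```

>>> {"name": "arm_command", "arguments": {
  "delta_rot": [
    [0,0,0.7],
    [0,0,0.7],
    [0,0,0.7],
    [0,0,0.7],
    [0,0,0.7],
    [0,0,0.7],
    [0,0,0.7],
    [0,0,0.7],
    [0,0,0.7],
    [0,0,0.7],
    [0,0,0.7],
    [0,0,0.7]
  ],
  "delta_pos": [
    [-0.002,0.001,0.015],
    [-0.002,0.001,0.04],
    [-0.002,0.001,0.065],
    [-0.002,0.001,0.085],
    [-0.002,0.001,0.1],
    [-0.002,0.001,0.108],
    [-0.002,0.001,0.112],
    [-0.002,0.001,0.115],
    [-0.002,0.001,0.118],
    [-0.002,0.001,0.12],
    [-0.002,0.001,0.121],
    [-0.002,0.001,0.121]
  ],
  "gripper": [0.7,0.7,0.7,0.7,0.7,0.7,0.7,0.7,0.7,0.7,0.7,0.7]
}}

```text
time: 21.57
position: [0.4922, -0.2015, 0.0487]
tool_rot: [0.989, -0.145, 0.0, 0.0]
ft_force: [0.1, -0.2, -1.5]
grip_width: 0.0438
grip_force: 29.9
```

```bash
python3 -c "
from h import *
go(.4908,-.2013,.042,73.4)"
```

```text
dpos [-0.0014  0.0002  0.0067] drot [ 0.  -0.  -0.1] cur [ 0.4922 -0.2015  0.0487] -106.7 q6 1.26 w 0.0438 t 21.57
```

>>> {"name": "arm_command", "arguments": {
  "delta_rot": [
    [0,0,0],
    [0,0,0],
    [0,0,0],
    [0,0,0],
    [0,0,0],
    [0,0,0],
    [0,0,0],
    [0,0,0]
  ],
  "delta_pos": [
    [-0.001,0,0.002],
    [-0.001,0,0.004],
    [-0.001,0,0.005],
    [-0.001,0,0.006],
    [-0.001,0,0.0065],
    [-0.001,0,0.007],
    [-0.001,0,0.007],
    [-0.001,0,0.007]
  ],
  "gripper": [0.7,0.7,0.7,0.7,0.7,0.7,0.7,0.7]
}}

```text
time: 22.23
position: [0.4909, -0.2011, 0.0419]
tool_rot: [0.989, -0.145, 0.0, 0.0]
ft_force: [-2.8, -0.0, 5.4]
grip_width: 0.0437
grip_force: 30.0
```

>>> {"name": "arm_command", "arguments": {
  "delta_rot": [
    [0,0,0],
    [0,0,0],
    [0,0,0],
    [0,0,0],
    [0,0,0],
    [0,0,0],
    [0,0,0],
    [0,0,0],
    [0,0,0],
    [0,0,0],
    [0,0,0],
    [0,0,0]
  ],
  "delta_pos": [
    [0,0,-0.001],
    [0,0,-0.001],
    [0,0,-0.001],
    [0,0,-0.001],
    [0,0,-0.001],
    [0,0,-0.001],
    [0,0,-0.02],
    [0,0,-0.05],
    [0,0,-0.09],
    [0,0,-0.12],
    [0,0,-0.13],
    [0,0,-0.13]
  ],
  "gripper": [-0.4,-0.4,-0.4,-0.4,-0.4,-0.4,-0.4,-0.4,-0.4,-0.4,-0.4,-0.4]
}}

```text
time: 23.23
position: [0.4927, -0.2022, 0.1742]
tool_rot: [0.989, -0.145, 0.003, 0.002]
ft_force: [0.1, 0.4, 0.1]
grip_width: 0.0609
grip_force: 0.0
```

```bash
python3 -c "
from h import *
go(.5765,.2238,.15,114)"
```

```text
dpos [-0.0421 -0.4322  0.023 ] drot [  0.3  -0.3 -40.7] cur [ 0.4927 -0.2022  0.1742] -106.7 q6 1.26 w 0.0609 t 23.23
```

>>> {"name": "arm_command", "arguments": {
  "delta_rot": [
    [0,0,-5],
    [0,0,-10],
    [0,0,-15],
    [0,0,-20],
    [0,0,-25],
    [0,0,-30],
    [0,0,-35],
    [0,0,-40],
    [0,0,-40],
    [0,0,-40],
    [0,0,-40],
    [0,0,-40]
  ],
  "delta_pos": [
    [-0.042,-0.432,0.015],
    [-0.042,-0.432,0.015],
    [-0.042,-0.432,0.015],
    [-0.042,-0.432,0.015],
    [-0.042,-0.432,0.015],
    [-0.042,-0.432,0.015],
    [-0.042,-0.432,0.015],
    [-0.042,-0.432,0.015],
    [-0.042,-0.432,0.015],
    [-0.042,-0.432,0.015],
    [-0.042,-0.432,0.015],
    [-0.042,-0.432,0.015]
  ],
  "gripper": [-0.5,-0.5,-0.5,-0.5,-0.5,-0.5,-0.5,-0.5,-0.5,-0.5,-0.5,-0.5]
}}

```text
time: 24.23
position: [0.5737, 0.229, 0.1535]
tool_rot: [0.979, 0.205, -0.001, -0.001]
ft_force: [0.4, -0.6, 0.4]
grip_width: 0.0651
grip_force: 0.0
```

```bash
python3 -c "
from h import *
go(.5765,.2238,.03,114)
c=cam('scene');cv2.imwrite('pics/s4.png',cv2.resize(c['pixels'][130:330,120:400],None,fx=2,fy=2))"
```

```text
dpos [0.0007 0.0061 0.1235] drot [-0.1  0.1 -0.4] cur [0.5737 0.229  0.1535] -66.4 q6 1.36 w 0.0651 t 24.23
```

View pics/s4.png

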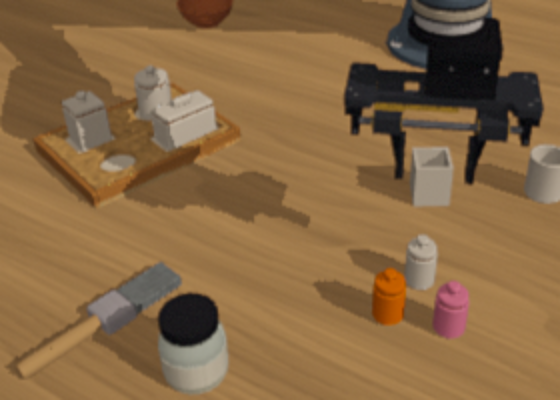

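The three packed pots look seated, and the salt pot at crop (422,262) lies under the gripper. I'll cross-check its position from this view.

```bash
python3 -c "
from h import *
c=cam('scene')
print(ray(c,120+422/2-.25,130+248/2,.056),ray(c,120+422/2,130+238/2,.068))
go(.5765,.2238,.03,114)"
```

```text
[0.58421719 0.22794444 0.056     ] [0.58112102 0.22618318 0.068     ]
dpos [0.0032 0.0025 0.1239] drot [-0.   0.3 -0.6] cur [0.5731 0.225  0.1539] -66.6 q6 1.36 w 0.0653 t 24.33
```

>>> {"name": "arm_command", "arguments": {
  "delta_rot": [
    [0,0,0],
    [0,0,0],
    [0,0,0],
    [0,0,0],
    [0,0,0],
    [0,0,0],
    [0,0,0],
    [0,0,0],
    [0,0,0],
    [0,0,0],
    [0,0,0],
    [0,0,0]
  ],
  "delta_pos": [
    [0.005,0.002,0.01],
    [0.005,0.002,0.04],
    [0.005,0.002,0.07],
    [0.005,0.002,0.1],
    [0.005,0.002,0.118],
    [0.005,0.002,0.124],
    [0.005,0.002,0.124],
    [0.005,0.002,0.124],
    [0.005,0.002,0.124],
    [0.005,0.002,0.124],
    [0.005,0.002,0.124],
    [0.005,0.002,0.124]
  ],
  "gripper": [-0.5,-0.5,-0.5,-0.5,-0.5,-0.5,-0.5,0.9,0.9,0.9,0.9,0.9],
  "grip_force": 20
}}

```text
time: 25.33
position: [0.5808, 0.2251, 0.0334]
tool_rot: [0.979, 0.202, 0.001, 0.0]
ft_force: [0.0, 0.1, 1.6]
grip_width: 0.0395
grip_force: 0.0
```

>>> {"name": "arm_command", "arguments": {
  "delta_rot": [
    [0,0,0],
    [0,0,0],
    [0,0,0],
    [0,0,0],
    [0,0,0],
    [0,0,0]
  ],
  "delta_pos": [
    [0,0,0],
    [0,0,0],
    [0,0,0],
    [0,0,0],
    [0,0,0],
    [0,0,0]
  ],
  "gripper": [0.9,0.9,0.9,0.9,0.9,0.9]
}}

```text
time: 25.83
position: [0.5806, 0.2253, 0.0331]
tool_rot: [0.979, 0.202, 0.001, -0.0]
ft_force: [-0.8, 0.3, 5.8]
grip_width: 0.035
grip_force: 20.0
```

>>> {"name": "arm_command", "arguments": {
  "delta_rot": [
    [0,0,0],
    [0,0,0],
    [0,0,0],
    [0,0,0],
    [0,0,0],
    [0,0,0],
    [0,0,0],
    [0,0,0]
  ],
  "delta_pos": [
    [0,0,-0.01],
    [0,0,-0.03],
    [0,0,-0.06],
    [0,0,-0.09],
    [0,0,-0.12],
    [0,0,-0.15],
    [0,0,-0.15],
    [0,0,-0.15]
  ],
  "gripper": [0.9,0.9,0.9,0.9,0.9,0.9,0.9,0.9]
}}

```text
time: 26.5
position: [0.5811, 0.225, 0.1845]
tool_rot: [0.979, 0.202, 0.002, 0.0]
ft_force: [-0.1, 0.1, -1.9]
grip_width: 0.0351
grip_force: 20.0
```

```bash
python3 -c "
from h import *
go(.5991,-.2336,.18,-66)
c=cam('scene');cv2.imwrite('pics/s5.png',cv2.resize(c['pixels'][130:330,120:400],None,fx=2,fy=2))"
```

```text
dpos [-0.1651  0.4283  0.0043] drot [ 0.1 -0.2 -0.7] cur [0.5811 0.225  0.1845] -66.7 q6 1.35 w 0.0351 t 26.5
```

View pics/s5.png

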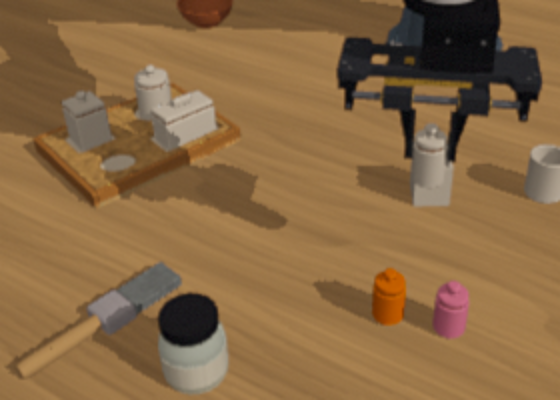

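The salt pot is held upright at crop (430,160). The look-alikes were not disturbed.

>>> {"name": "arm_command", "arguments": {
  "delta_rot": [
    [0,0,0],
    [0,0,0],
    [0,0,0],
    [0,0,0],
    [0,0,0],
    [0,0,0],
    [0,0,0],
    [0,0,0],
    [0,0,0],
    [0,0,0],
    [0,0,0],
    [0,0,0]
  ],
  "delta_pos": [
    [-0.006,0.016,0],
    [-0.018,0.046,0],
    [-0.031,0.081,0],
    [-0.045,0.116,0],
    [-0.058,0.151,0],
    [-0.072,0.186,0],
    [-0.085,0.221,0],
    [-0.099,0.256,0],
    [-0.112,0.291,0],
    [-0.126,0.326,0],
    [-0.139,0.361,0],
    [-0.15,0.39,0]
  ],
  "gripper": [0.9,0.9,0.9,0.9,0.9,0.9,0.9,0.9,0.9,0.9,0.9,0.9]
}}

```text
time: 27.55
position: [0.5951, -0.1948, 0.1797]
tool_rot: [0.979, 0.202, -0.002, -0.001]
ft_force: [0.7, -0.8, -2.3]
grip_width: 0.0351
grip_force: 20.0
```

>>> {"name": "arm_command", "arguments": {
  "delta_rot": [
    [0,0,0],
    [0,0,0],
    [0,0,0],
    [0,0,0],
    [0,0,0]
  ],
  "delta_pos": [
    [-0.008,0.02,0],
    [-0.014,0.036,0],
    [-0.015,0.038,0],
    [-0.015,0.038,0],
    [-0.015,0.038,0]
  ],
  "gripper": [0.9,0.9,0.9,0.9,0.9]
}}

```text
time: 27.97
position: [0.5972, -0.2317, 0.1812]
tool_rot: [0.979, 0.202, -0.001, -0.001]
ft_force: [-0.4, 0.9, -0.6]
grip_width: 0.0349
grip_force: 20.0
```

```bash
python3 -c "
from h import *
go(.5991,-.2336,.0451,-66)"
```

```text
dpos [0.0011 0.0029 0.1361] drot [-0.2  0.1 -0.6] cur [ 0.5972 -0.2317  0.1812] -66.6 q6 0.62 w 0.0349 t 27.97
```

>>> {"name": "arm_command", "arguments": {
  "delta_rot": [
    [0,0,0],
    [0,0,0],
    [0,0,0],
    [0,0,0],
    [0,0,0],
    [0,0,0],
    [0,0,0],
    [0,0,0],
    [0,0,0],
    [0,0,0],
    [0,0,0],
    [0,0,0]
  ],
  "delta_pos": [
    [0.001,0.002,0.015],
    [0.001,0.002,0.045],
    [0.001,0.002,0.075],
    [0.001,0.002,0.095],
    [0.001,0.002,0.11],
    [0.001,0.002,0.118],
    [0.001,0.002,0.122],
    [0.001,0.002,0.125],
    [0.001,0.002,0.128],
    [0.001,0.002,0.13],
    [0.001,0.002,0.131],
    [0.001,0.002,0.131]
  ],
  "gripper": [0.9,0.9,0.9,0.9,0.9,0.9,0.9,0.9,0.9,0.9,0.9,0.9]
}}

```text
time: 28.97
position: [0.6, -0.2351, 0.0518]
tool_rot: [0.979, 0.202, 0.0, 0.0]
ft_force: [-0.1, 1.4, -0.6]
grip_width: 0.0354
grip_force: 20.0
```

```bash
python3 -c "
from h import *
go(.5991,-.2336,.0451,-66)"
```

```text
dpos [-0.0002 -0.0017  0.0067] drot [ 0.  -0.  -0.7] cur [ 0.6    -0.2351  0.0518] -66.7 q6 0.62 w 0.0354 t 28.97
```

>>> {"name": "arm_command", "arguments": {
  "delta_rot": [
    [0,0,0],
    [0,0,0],
    [0,0,0],
    [0,0,0],
    [0,0,0],
    [0,0,0],
    [0,0,0],
    [0,0,0]
  ],
  "delta_pos": [
    [0,-0.001,0.002],
    [0,-0.001,0.004],
    [0,-0.001,0.005],
    [0,-0.001,0.006],
    [0,-0.001,0.0065],
    [0,-0.001,0.007],
    [0,-0.001,0.007],
    [0,-0.001,0.007]
  ],
  "gripper": [0.9,0.9,0.9,0.9,0.9,0.9,0.9,0.9]
}}

```text
time: 29.63
position: [0.5994, -0.2339, 0.0451]
tool_rot: [0.979, 0.202, 0.0, 0.0]
ft_force: [-2.1, 1.8, 6.0]
grip_width: 0.0349
grip_force: 20.0
```

Contact is confirmed at +6 N. I'll release, rise, and move off to one side for a final look.

>>> {"name": "arm_command", "arguments": {
  "delta_rot": [
    [0,0,0],
    [0,0,0],
    [0,0,0],
    [0,0,0],
    [0,0,0],
    [0,0,0],
    [0,0,0],
    [0,0,0],
    [0,0,0],
    [0,0,0],
    [0,0,0],
    [0,0,0]
  ],
  "delta_pos": [
    [0,0,-0.001],
    [0,0,-0.001],
    [0,0,-0.001],
    [0,0,-0.001],
    [0,0,-0.001],
    [0,0,-0.001],
    [0,0,-0.02],
    [0,0,-0.05],
    [0,0,-0.09],
    [0,0,-0.13],
    [0,0,-0.15],
    [0,0,-0.15]
  ],
  "gripper": [-0.2,-0.2,-0.2,-0.2,-0.2,-0.2,-0.2,-0.2,-0.2,-0.2,-0.2,-0.2]
}}

```text
time: 30.63
position: [0.6028, -0.2359, 0.2007]
tool_rot: [0.979, 0.202, 0.005, 0.004]
ft_force: [0.9, -1.1, -0.2]
grip_width: 0.052
grip_force: 0.0
```

>>> {"name": "arm_command", "arguments": {
  "delta_rot": [
    [0,0,0],
    [0,0,0],
    [0,0,0],
    [0,0,0],
    [0,0,0],
    [0,0,0],
    [0,0,0],
    [0,0,0],
    [0,0,0],
    [0,0,0],
    [0,0,0],
    [0,0,0]
  ],
  "delta_pos": [
    [0.1,-0.38,-0.03],
    [0.1,-0.38,-0.03],
    [0.1,-0.38,-0.03],
    [0.1,-0.38,-0.03],
    [0.1,-0.38,-0.03],
    [0.1,-0.38,-0.03],
    [0.1,-0.38,-0.03],
    [0.1,-0.38,-0.03],
    [0.1,-0.38,-0.03],
    [0.1,-0.38,-0.03],
    [0.1,-0.38,-0.03],
    [0.1,-0.38,-0.03]
  ],
  "gripper": [-0.2,-0.2,-0.2,-0.2,-0.2,-0.2,-0.2,-0.2,-0.2,-0.2,-0.2,-0.2]
}}

```text
time: 31.63
position: [0.5399, 0.1554, 0.2233]
tool_rot: [0.979, 0.204, -0.001, 0.0]
ft_force: [-0.7, -0.6, -0.3]
grip_width: 0.052
grip_force: 0.0
```

```bash
python3 -c "
from h import *
c=cam('scene')['pixels'];t=cam('top')['pixels']
cv2.imwrite('pics/f.png',np.hstack([cv2.resize(c[130:330,120:320],(400,400)),cv2.resize(t[110:260,340:490],(400,400))]))"
```

```text
(no output)
```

View pics/f.png

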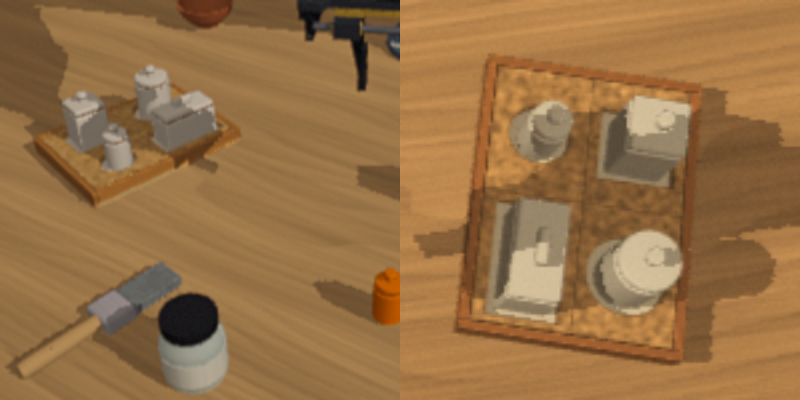

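All four pots stand upright inside their own recesses: salt at (540,135), square at (650,140), butter at (530,260) and round at (635,270) in the right panel. The contact heights matched the recess floor each time.

```bash
python3 -c "
from h import *
print(robot.hand_in())"
```

```text
the job is handed in; nothing more can be done
None
```

I set all four lidded pots upright in their matching recesses, left the two open jars and the look-alikes alone, and handed the job in at about 32 s of robot time; no verdict came back.

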